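Bedding glass baubles in the jeweller's tray

TASK

Two fragile glass baubles with brass caps, a large one and a small one, wait on cork rings on the jeweller's bench. Gently set the large one in the wide pocket of the wooden tray and the small one in the narrow pocket, so that each rests centred in its own pocket, without pinching them hard, dropping them or knocking them down on the wood. Leave the uncapped glass ball on its cork ring.

Things in the scene. Friction and masses are not known exactly. Their poses are not given: they have to be found in the camera images.
- big_center (a point): Centre of the large bauble: thin opal-white glass ball, 62 mm across, 45 g, brass cap (15 mm wide) and wire loop up to 14 mm above the glass, on top at the start. Lies loose on a fixed cork ring (37 mm wide, 20 mm tall), centre 48 mm above the bench. Breaks if pinched over 20 N per finger, pressed on the tray over 15 N or dropped over 15 mm; a 5 to 10 N grip carries it.
- small_center (a point): Centre of the small bauble: same thin glass and same brass cap, 46 mm across, 25 g, loose on another such cork ring, centre 39 mm above the bench. As fragile as the large one. The three balls may lie on any of the three rings.
- ball_center (a point): Centre of the uncapped ball, not part of the job: same glass, 54 mm across, no brass cap, loose on the third cork ring, centre 44 mm above the bench. Leave it there.
- tray: Fixed wooden board 230 (x) by 110 (y) mm, 18 mm thick, any yaw; origin: centre of its underside, z up. Round pockets 12 mm deep: wide (38 mm) at x = +60 mm, narrow (27 mm) at x = -60 mm, y = 0. A bauble sits on the pocket's mouth, not its bottom: seated, the large one's centre is 42 mm above the underside, the small one's 36 mm. A few mm off centre, it rolls in.

How it is judged (in metres and radians):
At the end, for the whole second after the job is handed in: The large bauble rests in the wide pocket and the small one in the narrow pocket, each within 10 mm of the pocket's centre along the tray and across it and sunk into the pocket's mouth (within about 4 mm of its seated height), released and at rest; the uncapped ball is within 15 mm of where it was (x of big_center in the frame of tray between 0.05 and 0.07 m and y of big_center in the frame of tray between -0.01 and 0.01 m and z of big_center in the frame of tray below 0.0465 m and x of small_center in the frame of tray between -0.07 and -0.05 m and y of small_center in the frame of tray between -0.01 and 0.01 m and z of small_center in the frame of tray below 0.04 m and linear speed of each of big, small below 0.02 m/s and distance of ball_center from where it was at the start of the episode below 0.015 m); the robot touches nothing.
It fails at once if a bauble is pinched with more than about 20 N per finger (contact force between the fingers and big above 40 N or contact force between the fingers and small above 40 N).
It fails at once if a bauble is pressed or knocked on the tray with more than 15 N (contact force between any of big, small and tray above 15 N).
It fails at once if a bauble is dropped (falls freely from more than about 15 mm) ((contact force between the fingers and big below 0.01 N and linear speed of big above 0.55 m/s) or (contact force between the fingers and small below 0.01 N and linear speed of small above 0.55 m/s)).
It fails at once if the uncapped ball is pushed off its place (distance of ball_center from where it was at the start of the episode above 0.02 m).
It also fails if it takes over 59 s, if anything falls off the work surface, if the arm or the gripper's body presses on something with over 40 N, if the wrist force passes 120 N, or if a joint passes its speed limit or range.

ROBOT

A 6-joint arm with a two-finger parallel gripper is mounted at the origin on the work surface. World frame = base frame: x ahead of the robot, y to its left, z up, the work surface at z = 0. Lengths are in mm, angles in rad, forces in N, time in s.
With the tool pointing down it reaches from about 200 to 875 mm from the base axis. Payload 3.4 kg.
Tool frame: the origin (TCP) lies midway between the tips of the shut fingers; the grasp point (between the pads) lies 19 mm behind it; z points along the fingers, y is the line along which they close (so a half turn about z gives the same grasp; the last joint's range is limited). The gripper opens to 94 mm and grips with 3 to 60 N. Pads are 16 mm wide; open, the fingers measure 119 mm over their backs; the gripper's body (75 mm by 177 mm) begins 78 mm behind the grasp point.
Start: joints at [1.174, 0.276, 1.505, -0, 1.361, -0.121], TCP at [156.599, 553.301, 205.493] pointing down, gripper open.
Joint ranges: [-2.89, 2.89], [-0.75, 2.08], [0.22, 2.7], [-1.18, 4.32], [0.11, 2.71], [-2.7, 2.7]. Speed limits (rad/s): [2.57, 2.57, 3.14, 3.14, 3.14, 3.14].

INTERFACE

Orientations are given as [roll, pitch, yaw] about the fixed x, y, z axes, in that order (R = Rz(yaw) Ry(pitch) Rx(roll)).
In Python, from plant import * gives the robot as it stands.
- The arm moves only by the tool play_rows, never from a script. Its argument "steps" is a list of rows, each a list of 5 numbers: the finger opening in mm, from 0 to 94, then the shift along the tool's x, y, z in units of 30 mm (1.0 is 30 mm), then the turn about the tool's z in units of 8 degrees (1.0 is 8 degrees). In form: [[gripper, tx, ty, tz, roll], ...]. A call has 1 to 5 rows; each row shifts and turns the commanded pose from where the row before left it, along the tool's axes as they then stand; what a row does not reach is not made up. A row lasts 1/10 s, in which the tool goes at most 50 mm and 8.59 degrees, less where a joint would pass 70% of its speed; a pose out of reach is approached as far as the arm can. A call is refused whole if a number of a shift passes 1 or a number of a turn 1, either way. A call with a gripper value outside its range is refused whole. The fingers move at their own pace and stop on an object; "newtons" is the grip in N (left out, the last holds). Time passes only in rows, so rows that do not move let the fingers close. It gives the time, the measured TCP pose, the force, the opening and the grip force at its end, in the units of the state.
- sense(): the state, without advancing time (a new reading comes with each control period).
- read_camera(name): name is "scene" or "top"; returns the picture (384x512x3 uint8, red, green, blue); there is no depth.
- camera_model(name): a dict with "intrinsics" (3x3 intrinsics, pixels), "rvec" (rotation vector, rad) and "tvec" (3), from world to camera coordinates, as OpenCV has them. Camera axes: x right, y down, z forward; pixel columns grow to the right and rows downward; lengths in mm; the calibration is good to about 2 mm. A picture is of the moment at which its call begins. camera_model takes no time and is no camera call.
- job_done(): hands the job in; it is judged then, once.
Trained networks look in the newest picture that a camera, given by its name, has taken for a name from the list of things; names that differ only in an ending like _2 or _b are one class to them, and where a whole thing is asked for, a point or a joint stands for the part that bears it (a point fixed in the world has none). Each returns a list of dicts, best first, with "p" (0 to 1); they miss things now and then, are a little off and sometimes report something else, mostly with a low value. They report only what shows in the picture. A call takes as long as a camera call.
- trace(name, camera): "mask" (384x512 bool, what is visible of it) and "position" ([row, column] in pixels, amid what is visible of it).
The state is a dict: "clock": time; "q": joint angles; "joint_vel": joint speeds; "joint_efforts": joint torques, N m; "eef_pos": TCP position; "tool_rot": TCP orientation; "force": force on the tool from outside, world axes, zero at the start; "ft_torque": the same for the moment, N m; "grip_width": opening from 0.0 (shut) to 1.0 (fully open); "grip_force": force on a finger pad.
Only numpy, scipy, OpenCV 4.12 (cv2) and the standard library are available. Lean on these libraries where they do the work, as an engineer would, in place of code of your own. Each camera call takes 0.05 s, during which the arm holds its last target. There are 200 camera calls.

## Working session

There is one attempt and no reset: what is moved stays moved. The work goes in short steps, Python scripts to look and compute and a tool call to move; the robot and the scene stay as the last step left them, time stands still between calls to the robot, and variables do not carry over. Pictures are saved under pics/ and viewed, at most 10 in all, crops included, and the job is handed in when it is done.

Besides the shell and the picture viewer there is one more tool, called as name(argument=value, ...) on one line, values as JSON. play_rows: Moves the arm, as the interface text tells. Its arguments: {"type":"object","properties":{"steps":{"type":"array"},"newtons":{"type":"number"}},"required":["steps"]}

```bash
mkdir -p pics
cat > h.py <<'E'
from plant import *
import numpy as np, cv2
def P(n):
    m=camera_model(n);K=np.array(m["intrinsics"],float);R=cv2.Rodrigues(np.array(m["rvec"],float))[0];t=np.array(m["tvec"],float).ravel()
    return K,R,t
def ray(n,rc):
    K,R,t=P(n);d=R.T@np.linalg.inv(K)@np.array([rc[1],rc[0],1.]);return -R.T@t,d/np.linalg.norm(d)
def tri(a,b):
    A=np.zeros((3,3));y=np.zeros(3)
    for n,rc in (("scene",a),("top",b)):
        o,d=ray(n,rc);M=np.eye(3)-np.outer(d,d);A+=M;y+=M@o
    X=np.linalg.solve(A,y);return X
def plane(n,rc,z):
    o,d=ray(n,rc);return o+d*(z-o[2])/d[2]
E
python3 - <<'E'
from h import *
ims=[]
for c in("scene","top"):
    im=read_camera(c);ims.append(im)
    cv2.imwrite(f"pics/{c}0.png",im[:,:,::-1])
    for n in("big_center","small_center","ball_center","tray"):
        for r in trace(n,c)[:3]:
            m=r["mask"];rr,cc=np.where(m)
            print(c,n,round(r["p"],2),np.round(r["position"]),m.sum(),rr.min(),rr.max(),cc.min(),cc.max())
            np.save(f"m_{c}_{n}_{round(r['p']*100)}.npy",m)
cv2.imwrite("pics/both0.png",cv2.resize(np.hstack(ims)[:,:,::-1],(800,300),interpolation=cv2.INTER_AREA))
s=sense();print(s["clock"],s["eef_pos"],s["tool_rot"])
for c in("scene","top"):
    print(c,ray(c,(192,256)),P(c)[0][0,0])
E
```

```text
scene big_center 0.6 [198. 340.] 622 185 212 328 356
scene big_center 0.57 [171. 258.] 671 158 186 242 270
scene small_center 0.65 [129. 310.] 286 119 138 303 321
scene ball_center 0.9 [198. 343.] 568 185 211 329 355
scene tray 0.93 [327. 174.] 9088 258 383 99 244
top big_center 0.65 [228. 226.] 612 215 242 214 241
top small_center 0.56 [222. 140.] 391 213 234 132 154
top ball_center 0.83 [150. 196.] 447 140 163 187 210
top tray 0.76 [189. 366.] 4967 162 211 316 421
0.5 [156.58626956 553.28271313 205.47164055] [3.14154613e+00 1.51712295e-05 2.86580724e+00]
scene (array([ 789.43638224, -191.83983868,  629.46409227]), array([-0.38953353,  0.41444774, -0.82249419])) 349.59541630556197
top (array([416.60497778,  60.65349465, 907.37969111]), array([ 0.16102027,  0.01715268, -0.98680204])) 395.1293546933349
```

View pics/top0.png

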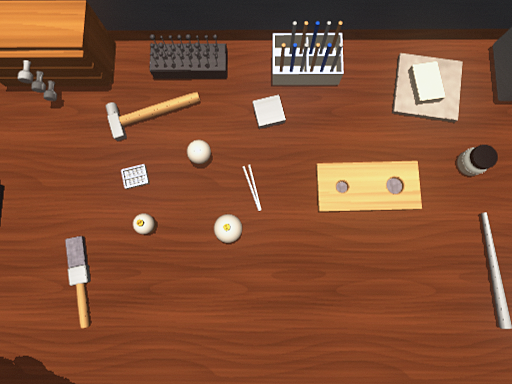

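View pics/scene0.png

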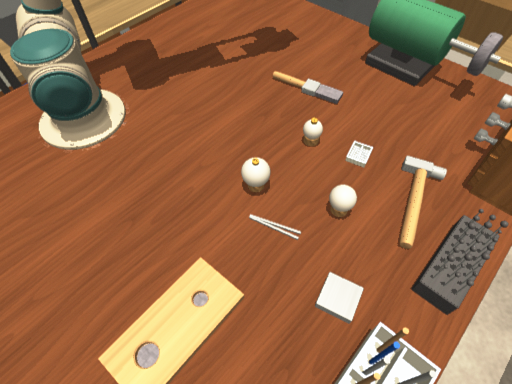

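The top view shows the large capped bauble at (228,228), the small capped one at (222,143), the plain ball at (150,198), and the tray with its wide pocket at (185,395) and narrow one at (187,342). In the scene view they are at (171,257), (129,312) and (198,342), with the wide pocket at (355,148) and the narrow one at (299,201). The first "big" hit in the scene view is really the plain ball; the second hit is correct.

```bash
ls *.npy
python3 - <<'E'
from h import *
ld=lambda c,n,p:np.load(f"m_{c}_{n}_{p}.npy")
def circ(m):
    ys,xs=np.where(m);(x,y),r=cv2.minEnclosingCircle(np.stack([xs,ys],1).astype(np.float32));return (y,x),r
for n,ps,pt in(("big_center",57,65),("small_center",65,56),("ball_center",90,83)):
    ms,mt=ld("scene",n,ps),ld("top",n,pt)
    a,ra=circ(ms);b,rb=circ(mt)
    ca=np.argwhere(ms).mean(0);cb=np.argwhere(mt).mean(0)
    print(n,np.round(tri(a,b)),np.round(tri(ca,cb)),ra,rb,a,b, ca,cb)
    z={"b":48,"s":39}[n[0]] if n!="ball_center" else 44
    print("  at z:",np.round(plane("scene",a,z)),np.round(plane("top",b,z)))
pk={}
for c,seeds in(("scene",((355,148),(299,201))),("top",((185,395),(187,342)))):
    im=cv2.imread(f"pics/{c}0.png");hsv=cv2.cvtColor(im,cv2.COLOR_BGR2HSV)
    m=(hsv[:,:,1]<90).astype(np.uint8)
    nl,l,st,ce=cv2.connectedComponentsWithStats(m)
    for nm,s in zip(("wide","narrow"),seeds):
        k=l[s];print(c,nm,st[k],ce[k]);pk[c,nm]=(ce[k][1],ce[k][0])
        print("  z6",np.round(plane(c,pk[c,nm],6)),"z18",np.round(plane(c,pk[c,nm],18)))
for nm in("wide","narrow"):print(nm,np.round(tri(pk["scene",nm],pk["top",nm])))
E
```

```text
m_scene_ball_center_90.npy
m_scene_big_center_57.npy
m_scene_big_center_60.npy
m_scene_small_center_65.npy
m_scene_tray_93.npy
m_top_ball_center_83.npy
m_top_big_center_65.npy
m_top_small_center_56.npy
m_top_tray_76.npy
big_center [478. 138.  47.] [478. 138.  47.] 14.760799407958984 14.333642959594727 (172.0, 255.59524536132812) (228.28125, 227.609375) [171.95230999 255.61997019] [228.28267974 227.44444444]
  at z: [479. 139.  48.] [477. 137.  48.]
small_center [488. 325.  40.] [487. 325.  39.] 9.824302673339844 11.319707870483398 (128.5310516357422, 312.6180114746094) (223.4166717529297, 143.2083282470703) [128.75524476 312.3986014 ] [223.49360614 143.14066496]
  at z: [488. 328.  39.] [487. 325.  39.]
ball_center [650. 207.  43.] [650. 207.  43.] 13.469202041625977 12.020915031433105 (198.10606384277344, 342.1060485839844) (151.5, 198.5) [198.09330986 342.1056338 ] [151.59060403 198.47427293]
  at z: [651. 207.  44.] [650. 206.  44.]
scene wide [137 343  22  25 416] [147.36298077 355.06009615]
  z6 [ 579. -239.    6.] z18 [ 583. -238.   18.]
scene narrow [193 292  15  14 156] [200.13461538 298.93589744]
  z6 [ 576. -117.    6.] z18 [ 580. -119.   18.]
top wide [387 178  15  16 191] [393.96858639 185.37172775]
  z6 [ 580. -241.    6.] z18 [ 578. -237.   18.]
top narrow [336 181  11  12  98] [341.2755102  186.62244898]
  z6 [ 577. -120.    6.] z18 [ 575. -118.   18.]
wide [ 580. -239.   10.]
narrow [ 577. -119.   11.]
```

play_rows(steps=[[94, -1, -0.7, 0, -1], [94, -1, -0.7, 0, -0.97], [94, -1, -0.7, 0, 0], [94, -1, -0.7, 0, 0], [94, -1, -0.7, 0, 0]], newtons=6)

```text
clock: 1.0
eef_pos: [297.6, 436.1, 205.7]
tool_rot: [3.141, 0.0, 3.141]
force: [0.0, -0.6, 0.6]
grip_width: 1.004
grip_force: 0.0
```

play_rows(steps=[[94, -1, -0.6, 0.4, 0], [94, -1, -0.6, 0.4, 0], [94, -1, -0.6, 0.4, 0], [94, -1, -0.6, 0.4, 0], [94, -0.5, -0.4, 0, 0]])

```text
clock: 1.5
eef_pos: [433.0, 350.9, 155.8]
tool_rot: [-3.14, -0.001, 3.139]
force: [0.4, -0.1, 0.4]
grip_width: 0.996
grip_force: 0.0
```

play_rows(steps=[[94, 0, 0, 0, 0]])

```text
clock: 1.6
eef_pos: [433.4, 351.4, 157.0]
tool_rot: [-3.141, 0.0, 3.137]
force: [0.5, 0.5, -0.0]
grip_width: 0.998
grip_force: 0.0
```

play_rows(steps=[[94, -0.9, -0.44, 0.7, 0], [94, -0.9, -0.44, 0.7, 0], [94, 0, 0, 0.6, 0], [94, 0, 0, 0, 0]])

```text
clock: 2.0
eef_pos: [483.4, 326.1, 95.3]
tool_rot: [-3.14, -0.005, 3.14]
force: [0.0, -0.6, -0.3]
grip_width: 0.999
grip_force: 0.0
```

Run:
```python
from h import *
s=sense();e=s["eef_pos"];print(e,s["tool_rot"])
X=[]
out=[]
for c in("scene","top"):
    im=read_camera(c)[:,:,::-1].copy()
    K,R,t=P(c)
    q=K@(R@np.array(e)+t);u=(q[:2]/q[2]).astype(int);print(c,u)
    x0,y0=max(0,u[0]-50),max(0,u[1]-50)
    out.append(cv2.resize(im[y0:y0+100,x0:x0+100],(400,400),interpolation=cv2.INTER_CUBIC))
    for r in trace("small_center",c)[:2]:
        m=r["mask"];ys,xs=np.where(m);print(c,r["p"],ys.mean(),xs.mean(),m.sum(),np.round(plane(c,(ys.mean(),xs.mean()),39),1))
cv2.imwrite("pics/c1.png",np.hstack(out))
```

```text
[483.39489746 326.07123282  95.32411601] [-3.13989469 -0.00505525  3.14032284]
scene [313 109]
scene 0.65 171.99250374812593 255.3463268365817 667 [473.9 143.3  39. ]
scene 0.64 128.125 312.5060975609756 328 [486.8 328.5  39. ]
top [134 222]
```

View pics/c1.png

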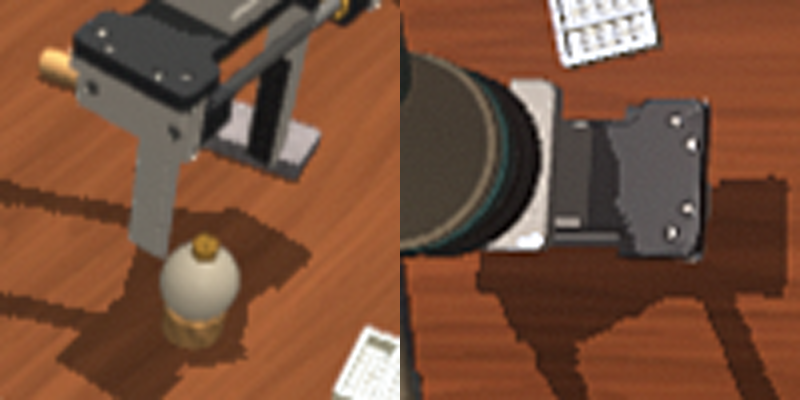

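The scene crop shows the small bauble (crop (200,285), scene pixel about (313,129)) under and between the open fingers. The top crop shows only the gripper body, which hides the bauble.

play_rows(steps=[[94, -0.13, 0, 0.6, 0], [94, 0, 0, 0.6, 0], [94, 0, 0, 0.6, 0], [94, 0, 0, 0.5, 0], [94, 0, 0, 0, 0]], newtons=6)

```text
clock: 2.7
eef_pos: [488.0, 326.6, 27.9]
tool_rot: [-3.141, -0.002, -3.141]
force: [-0.5, -0.7, -0.4]
grip_width: 1.002
grip_force: 0.0
```

play_rows(steps=[[66, 0, 0, 0, 0], [54, 0, 0, 0, 0], [50, 0, 0, 0, 0], [48, 0, 0, 0, 0], [46, 0, 0, 0, 0]])

```text
clock: 3.2
eef_pos: [489.6, 326.6, 29.0]
tool_rot: [3.141, 0.001, 3.141]
force: [-0.9, -1.2, 0.3]
grip_width: 0.61
grip_force: 0.0
```

play_rows(steps=[[43, 0, 0, 0, 0], [38, 0, 0, 0, 0], [34, 0, 0, 0, 0], [34, 0, 0, 0, 0]])

```text
clock: 3.6
eef_pos: [489.5, 326.0, 28.7]
tool_rot: [-3.141, 0.0, 3.141]
force: [-0.1, -2.2, 2.2]
grip_width: 0.484
grip_force: 6.0
```

play_rows(steps=[[34, 0, 0, -0.15, 0], [34, 0, 0, -0.4, 0], [34, 0, 0, -0.8, 0], [34, 0, 0, -0.8, 0], [34, 0, 0, -0.8, 0]])

```text
clock: 4.1
eef_pos: [489.4, 326.9, 118.7]
tool_rot: [3.14, 0.001, 3.141]
force: [-0.6, -0.2, -0.5]
grip_width: 0.482
grip_force: 6.0
```

play_rows(steps=[[34, 0, -0.3, -0.4, 0], [34, -0.1, -0.6, -0.2, 0], [34, -0.2, -0.9, 0, 0], [34, -0.2, -0.9, 0, 0], [34, -0.2, -0.9, 0, 0]])

```text
clock: 4.6
eef_pos: [510.0, 217.1, 135.1]
tool_rot: [3.142, -0.0, 3.141]
force: [1.1, 0.1, -1.3]
grip_width: 0.485
grip_force: 6.0
```

play_rows(steps=[[34, -0.2, -0.9, 0, 0], [34, -0.2, -0.9, 0, 0], [34, -0.2, -0.9, 0, 0], [34, -0.2, -0.9, 0, 0], [34, -0.2, -0.9, 0, 0]])

```text
clock: 5.1
eef_pos: [539.9, 81.9, 135.0]
tool_rot: [3.141, -0.0, 3.141]
force: [0.6, 0.2, -0.6]
grip_width: 0.485
grip_force: 6.0
```

play_rows(steps=[[34, -0.2, -0.9, 0, 0], [34, -0.2, -0.9, 0, 0], [34, -0.2, -0.9, 0, 0], [34, -0.2, -0.9, 0, 0], [34, -0.1, -0.6, 0, 0]])

```text
clock: 5.6
eef_pos: [567.1, -44.8, 134.9]
tool_rot: [-3.141, -0.0, 3.14]
force: [-0.1, -0.1, -0.2]
grip_width: 0.483
grip_force: 6.0
```

play_rows(steps=[[34, -0.1, -0.9, 0.2, 0], [34, -0.1, -0.8, 0.4, 0], [34, -0.1, -0.5, 0.6, 0], [34, 0, -0.3, 0.6, 0], [34, 0, 0, 0.2, 0]])

```text
clock: 6.1
eef_pos: [574.4, -118.7, 73.1]
tool_rot: [3.141, -0.003, 3.139]
force: [-1.0, 0.7, 0.1]
grip_width: 0.483
grip_force: 6.0
```

```bash
cat > look.py <<'E'
from h import *
import sys
nm,tag=sys.argv[1:3]
out=[];C={}
for c in("scene","top"):
    im=read_camera(c)[:,:,::-1].copy()
    rs=trace(nm,c)
    s=sense();e=np.array(s["eef_pos"])
    K,R,t=P(c)
    q=K@(R@(e-[0,0,15])+t);u=(q[:2]/q[2]).astype(int)
    x0,y0=min(max(0,u[0]-50),412),min(max(0,u[1]-50),284)
    out.append(cv2.resize(im[y0:y0+100,x0:x0+100],(400,400),interpolation=cv2.INTER_CUBIC))
    for r in rs[:3]:
        m=r["mask"];ys,xs=np.where(m);(x,y),rad=cv2.minEnclosingCircle(np.stack([xs,ys],1).astype(np.float32))
        a=(ys.mean(),xs.mean())
        o,d=ray(c,a);zz=float(sys.argv[3]) if len(sys.argv)>3 else e[2]+11
        print(c,round(r["p"],2),np.round(a,1),m.sum(),round(rad,1),"at z",zz,np.round(plane(c,a,zz),1));C.setdefault(c,a)
if len(C)==2:print("tri",np.round(tri(C["scene"],C["top"]),1))
print("tcp",np.mean([sense()["eef_pos"] for _ in range(3)],0))
cv2.imwrite(f"pics/{tag}.png",np.hstack(out))
E
python3 look.py small_center c2
```

```text
scene 0.69 [285.1 194.6] 470 14.4 at z 85.01339527439323 [ 579.7 -117.4   85. ]
tcp [ 576.24419315 -117.21938429   75.54119669]
```

View pics/c2.png

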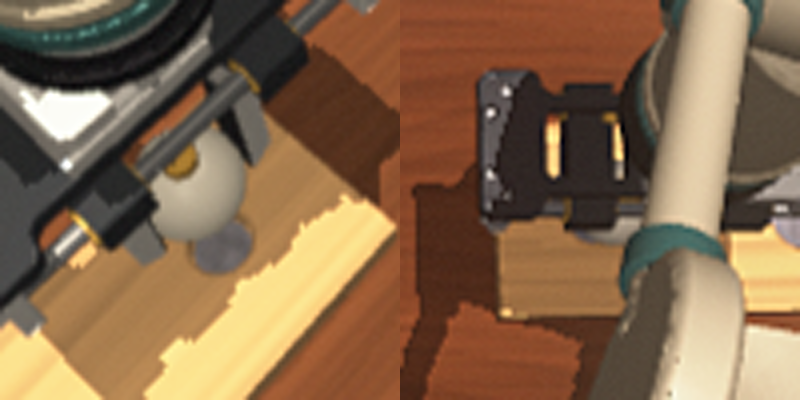

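The crop shows the small bauble held between the fingers at about (285,197) in the scene image, just above the narrow pocket. I'll now lower it gently.

play_rows(steps=[[34, -0.03, -0.07, 0.4, 0], [34, 0, 0, 0.4, 0], [34, 0, 0, 0.3, 0], [34, 0, 0, 0.2, 0], [34, 0, 0, 0.1, 0]], newtons=5)

```text
clock: 6.8
eef_pos: [576.4, -119.4, 31.8]
tool_rot: [3.141, -0.002, 3.141]
force: [-0.2, -0.6, -0.7]
grip_width: 0.486
grip_force: 5.0
```

play_rows(steps=[[34, 0, 0, 0, 0], [34, 0, 0, 0, 0]])

```text
clock: 7.0
eef_pos: [577.2, -119.8, 33.1]
tool_rot: [-3.142, 0.0, 3.141]
force: [-0.2, 0.5, -0.8]
grip_width: 0.481
grip_force: 5.0
```

play_rows(steps=[[34, 0, 0, 0.05, 0], [34, 0, 0, 0.05, 0], [34, 0, 0, 0.03, 0], [34, 0, 0, 0, 0]], newtons=4)

```text
clock: 7.4
eef_pos: [576.9, -119.7, 29.0]
tool_rot: [3.141, -0.0, 3.141]
force: [0.6, -0.1, 0.4]
grip_width: 0.487
grip_force: 4.0
```

play_rows(steps=[[34, 0, 0, 0.03, 0], [34, 0, 0, 0, 0]])

```text
clock: 7.6
eef_pos: [576.9, -119.7, 28.1]
tool_rot: [3.141, -0.0, 3.141]
force: [0.2, 0.1, -1.2]
grip_width: 0.485
grip_force: 4.0
```

```bash
python3 look.py small_center c3 37
```

```text
scene 0.83 [295.8 198.6] 420 13.8 at z 37.0 [ 580.3 -119.    37. ]
tcp [ 576.99840274 -119.72333012   28.2015892 ]
```

View pics/c3.png

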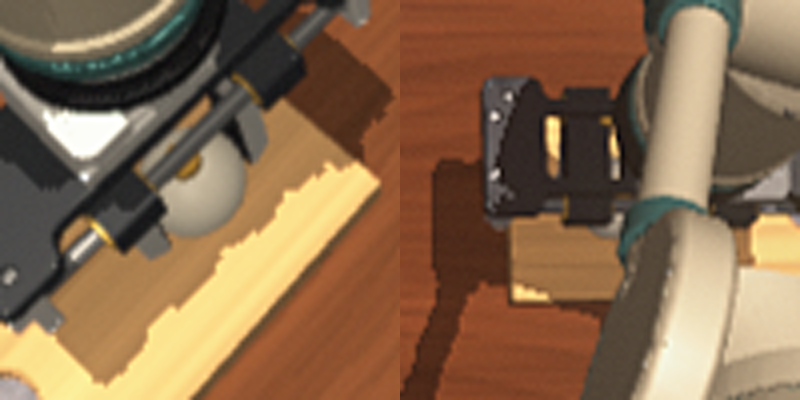

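The bauble now hides the pocket at about (296,198) and sits just above the mouth. I'll continue in 0.6 mm steps until I feel contact.

play_rows(steps=[[34, 0, 0, 0.02, 0], [34, 0, 0, 0.02, 0], [34, 0, 0, 0, 0]])

```text
clock: 8.1
eef_pos: [577.1, -119.8, 27.0]
tool_rot: [3.142, 0.0, 3.141]
force: [-0.5, 0.5, 0.4]
grip_width: 0.487
grip_force: 4.0
```

play_rows(steps=[[34, 0, 0, 0.02, 0], [34, 0, 0, 0, 0]])

```text
clock: 8.3
eef_pos: [577.4, -119.8, 26.6]
tool_rot: [-3.141, 0.001, 3.141]
force: [0.4, 0.2, 1.0]
grip_width: 0.486
grip_force: 4.0
```

play_rows(steps=[[34, 0, 0, 0.02, 0], [34, 0, 0, 0, 0]])

```text
clock: 8.5
eef_pos: [577.6, -119.7, 26.2]
tool_rot: [-3.142, 0.001, 3.141]
force: [0.1, 0.9, 3.3]
grip_width: 0.487
grip_force: 4.0
```

Contact shows at about 3 N, at the expected height, so I'll release.

play_rows(steps=[[46, 0, 0, 0, 0], [47, 0, 0, 0, 0], [49, 0, 0, 0, 0], [52, 0, 0, 0, 0], [58, 0, 0, 0, 0]])

```text
clock: 9.0
eef_pos: [576.6, -119.7, 25.4]
tool_rot: [3.141, -0.001, 3.141]
force: [-0.7, 0.0, -0.1]
grip_width: 0.596
grip_force: 0.0
```

play_rows(steps=[[70, 0, 0, 0, 0], [80, 0, 0, -0.1, 0], [80, 0, 0, -0.8, 0], [80, 0, 0, -1, 0], [94, 0, 0, -1, 0]])

```text
clock: 9.5
eef_pos: [576.6, -119.7, 113.6]
tool_rot: [3.141, -0.001, 3.141]
force: [0.6, -0.8, 0.6]
grip_width: 0.905
grip_force: 0.0
```

play_rows(steps=[[94, 0.6, 1, -0.7, 0], [94, 0.4, 1, 0, 0], [94, 0.4, 1, 0, 0], [94, 0.4, 1, 0, 0], [94, 0.4, 1, 0, 0]])

```text
clock: 10.0
eef_pos: [510.5, 31.4, 134.2]
tool_rot: [3.142, 0.001, 3.141]
force: [0.4, -0.7, 0.6]
grip_width: 1.002
grip_force: 0.0
```

```bash
python3 look.py small_center c4 36; python3 look.py big_center c5 48;python3 look.py ball_center c6 44
```

```text
scene 0.59 [294.4 197.9] 573 13.8 at z 36.0 [ 577.3 -118.1   36. ]
tcp [511.17603933  30.56932888 134.17699129]
scene 0.71 [174.1 257. ] 495 14.5 at z 48.0 [485.2 136.3  48. ]
top 0.83 [228.2 221.5] 311 13.7 at z 48.0 [476.7 150.1  48. ]
tri [476.3 149.9  28.2]
tcp [511.67948617  29.36535181 133.77100259]
scene 0.67 [173.3 257.3] 581 15.2 at z 44.0 [482.  140.5  44. ]
scene 0.66 [198.  342.5] 570 13.7 at z 44.0 [651.6 207.4  44. ]
top 0.68 [151.7 198.7] 468 12.5 at z 44.0 [649.2 205.6  44. ]
tri [577.5 122.9 189.6]
tcp [511.29729778  29.70378415 133.61350664]
```

The small bauble sits in the narrow pocket, measured at (577,-118) at its seated height. Next is the large one at (478,138).

play_rows(steps=[[94, 0.3, 0.9, 0, 0], [94, 0.3, 0.9, 0, 0], [94, 0.3, 0.9, 0, 0], [94, 0.2, 0.9, 0, 0], [94, 0, 0, 0, 0]], newtons=7)

```text
clock: 11.1
eef_pos: [477.4, 140.5, 133.8]
tool_rot: [3.14, -0.0, -3.14]
force: [-1.1, -0.9, -0.5]
grip_width: 1.005
grip_force: 0.0
```

play_rows(steps=[[94, 0, 0, 0.5, 0], [94, 0, 0, 0.5, 0], [94, 0, 0, 0, 0]])

```text
clock: 11.4
eef_pos: [477.0, 137.2, 102.2]
tool_rot: [-3.141, -0.004, 3.14]
force: [0.6, 0.6, 0.2]
grip_width: 0.999
grip_force: 0.0
```

```bash
python3 look.py big_center c7 48
```

```text
scene 0.93 [172.1 255.2] 632 14.5 at z 48.0 [478.6 137.8  48. ]
tcp [479.00371062 137.93352817 104.44170893]
```

View pics/c7.png

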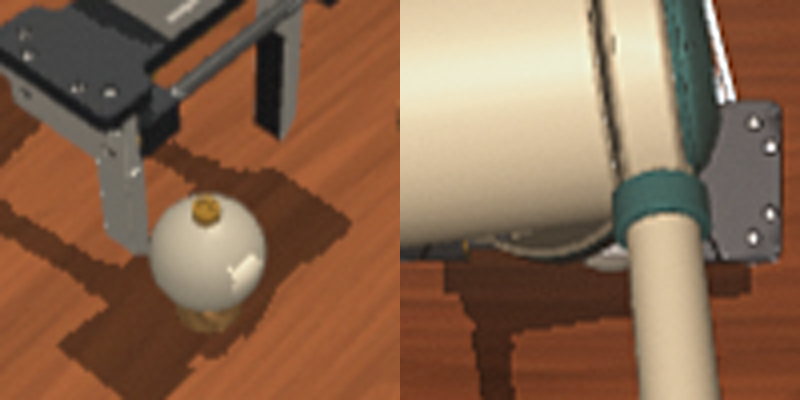

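The scene crop shows the large capped bauble (crop (208,250), scene pixel about (255,172)) directly under the open fingers, with the TCP centred over it. I'll descend.

play_rows(steps=[[94, 0, 0, 0.6, 0], [94, 0, 0, 0.6, 0], [94, 0, 0, 0.6, 0], [94, 0, 0, 0.5, 0], [94, 0, 0, 0, 0]], newtons=7)

```text
clock: 12.1
eef_pos: [477.2, 138.0, 33.8]
tool_rot: [-3.141, -0.003, 3.141]
force: [-0.5, -0.8, 0.9]
grip_width: 0.997
grip_force: 0.0
```

play_rows(steps=[[78, 0, 0, 0, 0], [70, 0, 0, 0, 0], [66, 0, 0, 0, 0], [64, 0, 0, 0, 0], [62, 0, 0, 0, 0]])

```text
clock: 12.6
eef_pos: [478.4, 138.2, 35.2]
tool_rot: [-3.141, 0.001, 3.141]
force: [-0.4, -0.7, 0.7]
grip_width: 0.665
grip_force: 0.7
```

play_rows(steps=[[59, 0, 0, 0, 0], [54, 0, 0, 0, 0], [50, 0, 0, 0, 0], [50, 0, 0, 0, 0]])

```text
clock: 13.0
eef_pos: [478.5, 138.3, 35.1]
tool_rot: [-3.142, 0.001, 3.141]
force: [-0.8, -0.7, 5.2]
grip_width: 0.656
grip_force: 7.0
```

play_rows(steps=[[50, 0, 0, -0.15, 0], [50, 0, 0, -0.4, 0], [50, 0, 0, -0.8, 0], [50, 0, 0, -0.8, 0], [50, 0, 0, -0.8, 0]])

```text
clock: 13.5
eef_pos: [477.5, 138.5, 123.7]
tool_rot: [3.141, -0.001, 3.141]
force: [-0.2, -0.1, -0.1]
grip_width: 0.654
grip_force: 7.0
```

play_rows(steps=[[50, -0.1, -0.3, -0.4, 0], [50, -0.2, -0.6, 0, 0], [50, -0.3, -0.9, 0, 0], [50, -0.3, -0.9, 0, 0], [50, -0.3, -0.9, 0, 0]])

```text
clock: 14.0
eef_pos: [513.8, 29.0, 134.6]
tool_rot: [3.141, -0.001, 3.141]
force: [0.5, -0.8, -0.4]
grip_width: 0.656
grip_force: 7.0
```

play_rows(steps=[[50, -0.3, -0.9, 0, 0], [50, -0.3, -0.9, 0, 0], [50, -0.3, -0.9, 0, 0], [50, -0.3, -0.9, 0, 0], [50, -0.3, -0.9, 0, 0]])

```text
clock: 14.5
eef_pos: [558.6, -106.3, 134.3]
tool_rot: [3.141, -0.002, 3.14]
force: [-0.6, 0.5, 0.3]
grip_width: 0.654
grip_force: 7.0
```

play_rows(steps=[[50, -0.3, -0.9, 0, 0], [50, -0.3, -0.9, 0, 0], [50, 0, -0.9, 0, 0], [50, 0, -0.6, 0, 0], [50, 0, 0, 0, 0]])

```text
clock: 15.0
eef_pos: [576.4, -206.0, 134.4]
tool_rot: [3.142, -0.001, 3.138]
force: [-0.5, 0.8, -0.3]
grip_width: 0.656
grip_force: 7.0
```

play_rows(steps=[[50, -0.1, -0.6, 0.2, 0], [50, 0, -0.5, 0.5, 0], [50, 0, 0, 0.7, 0], [50, 0, 0, 0.4, 0], [50, 0, 0, 0, 0]], newtons=6)

```text
clock: 15.5
eef_pos: [578.0, -235.7, 78.3]
tool_rot: [3.139, -0.005, 3.141]
force: [-0.2, 0.6, -0.7]
grip_width: 0.654
grip_force: 6.0
```

```bash
python3 look.py big_center c8 92
```

```text
scene 0.59 [344.7 134.6] 1314 24.3 at z 92.0 [ 583.5 -236.    92. ]
top 0.51 [184.  408.9] 237 15.3 at z 92.0 [ 567.8 -243.7   92. ]
tri [ 573.5 -243.4   75.5]
tcp [ 580.52705033 -236.76820181   82.01497475]
```

View pics/c8.png

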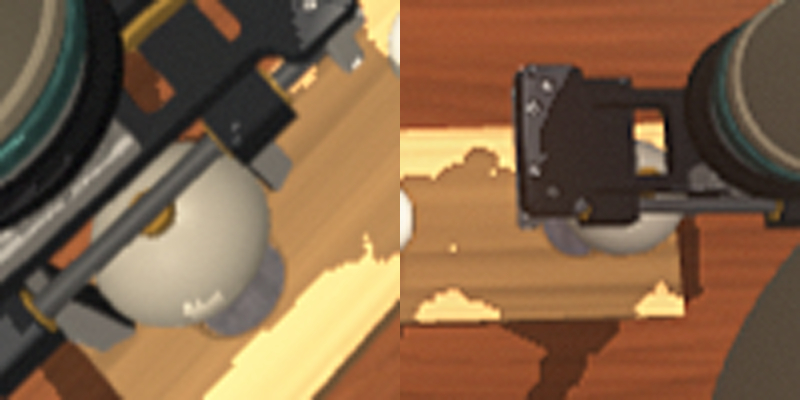

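The large bauble hangs over the wide pocket, which shows partly below it at about (352,151) in the scene image. I'll shift y by 2.5 mm and lower it.

play_rows(steps=[[50, 0, -0.09, 0.4, 0], [50, 0, 0, 0.4, 0], [50, 0, 0, 0.3, 0], [50, 0, 0, 0.2, 0], [50, 0, 0, 0.1, 0]], newtons=5)

```text
clock: 16.2
eef_pos: [579.3, -239.1, 38.0]
tool_rot: [3.141, -0.002, 3.141]
force: [-0.2, 0.5, -0.4]
grip_width: 0.659
grip_force: 5.0
```

play_rows(steps=[[50, 0, 0, 0.05, 0], [50, 0, 0, 0, 0], [50, 0, 0, 0, 0]], newtons=5)

```text
clock: 16.5
eef_pos: [580.2, -239.6, 38.1]
tool_rot: [-3.141, 0.001, 3.141]
force: [0.3, -0.5, 0.6]
grip_width: 0.655
grip_force: 5.0
```

play_rows(steps=[[50, 0, 0, 0.05, 0], [50, 0, 0, 0.05, 0], [50, 0, 0, 0.05, 0], [50, 0, 0, 0.05, 0], [50, 0, 0, 0, 0]])

```text
clock: 17.0
eef_pos: [579.7, -239.3, 31.5]
tool_rot: [3.141, -0.0, 3.141]
force: [0.3, 0.0, 0.0]
grip_width: 0.657
grip_force: 5.0
```

play_rows(steps=[[50, 0, 0, 0.03, 0], [50, 0, 0, 0.03, 0], [50, 0, 0, 0, 0]])

```text
clock: 17.3
eef_pos: [580.0, -239.4, 29.9]
tool_rot: [3.141, 0.0, 3.141]
force: [0.2, 1.2, -0.6]
grip_width: 0.657
grip_force: 5.0
```

play_rows(steps=[[50, 0, 0, 0.02, 0], [50, 0, 0, 0, 0]])

```text
clock: 17.5
eef_pos: [580.2, -239.4, 29.6]
tool_rot: [-3.142, 0.001, 3.141]
force: [-0.2, 0.1, 0.8]
grip_width: 0.653
grip_force: 5.0
```

play_rows(steps=[[50, 0, 0, 0.02, 0], [50, 0, 0, 0, 0]])

```text
clock: 17.7
eef_pos: [580.4, -239.4, 29.3]
tool_rot: [-3.141, 0.001, 3.141]
force: [-0.8, 0.8, 3.2]
grip_width: 0.654
grip_force: 5.0
```

play_rows(steps=[[50, 0, 0, 0.02, 0], [50, 0, 0, 0, 0]])

```text
clock: 17.9
eef_pos: [580.3, -239.1, 28.6]
tool_rot: [3.141, 0.001, 3.141]
force: [0.5, 2.2, 4.8]
grip_width: 0.657
grip_force: 5.0
```

Contact shows again, so I'll release, rise and move clear.

play_rows(steps=[[62, 0, 0, 0, 0], [63, 0, 0, 0, 0], [65, 0, 0, 0, 0], [68, 0, 0, 0, 0], [74, 0, 0, 0, 0]])

```text
clock: 18.4
eef_pos: [579.5, -239.6, 27.7]
tool_rot: [3.141, -0.001, 3.141]
force: [-0.5, 0.5, -1.2]
grip_width: 0.769
grip_force: 0.0
```

play_rows(steps=[[84, 0, 0, 0, 0], [90, 0, 0, -0.1, 0], [90, 0, 0, -0.8, 0], [90, 0, 0, -1, 0], [94, 0, 0, -1, 0]])

```text
clock: 18.9
eef_pos: [579.6, -239.3, 116.0]
tool_rot: [3.141, -0.001, 3.141]
force: [0.0, -0.7, -0.0]
grip_width: 0.988
grip_force: 0.0
```

play_rows(steps=[[94, 1, 0, -0.8, 0], [94, 1, 0, -0.5, 0], [94, 1, 0, 0, 0], [94, 1, 0, 0, 0], [94, 1, 0, 0, 0]])

```text
clock: 19.4
eef_pos: [428.7, -239.3, 154.6]
tool_rot: [-3.141, 0.001, 3.141]
force: [0.3, -0.1, -0.0]
grip_width: 0.998
grip_force: 0.0
```

```bash
for n in "big_center 42" "small_center 36" "ball_center 44"; do set -- $n; echo $1; python3 look.py $1 d_$1 $2; done
python3 - <<'E'
from h import *
out=[read_camera("scene")[240:384,80:272],read_camera("top")[110:254,230:422]]
cv2.imwrite("pics/fin.png",cv2.resize(np.hstack(out)[:,:,::-1],(768,288)))
E
```

```text
big_center
scene 0.71 [351.7 141.4] 1391 22.4 at z 42.0 [ 580.7 -239.2   42. ]
top 0.89 [183.3 398.9] 655 15.0 at z 42.0 [ 578.7 -240.5   42. ]
tri [ 579.5 -240.3   40. ]
tcp [ 430.0103805  -239.60813038  154.80110586]
small_center
scene 0.96 [294.4 197.7] 579 13.8 at z 36.0 [ 577.1 -118.3   36. ]
top 0.89 [185.1 343.9] 322 10.3 at z 36.0 [ 575.2 -120.3   36. ]
tri [ 576.  -119.3   35.1]
tcp [ 430.9539858  -239.59022175  154.15297709]
ball_center
scene 0.72 [198.1 342.7] 583 13.7 at z 44.0 [652.  207.5  44. ]
scene 0.26 [326.  176.5] 6992 78.7 at z 44.0 [ 592.5 -177.3   44. ]
top 0.86 [151.9 198.6] 464 12.4 at z 44.0 [648.6 205.8  44. ]
tri [650.5 207.4  41.9]
tcp [ 430.33781003 -239.29009176  153.89522326]
```

View pics/fin.png

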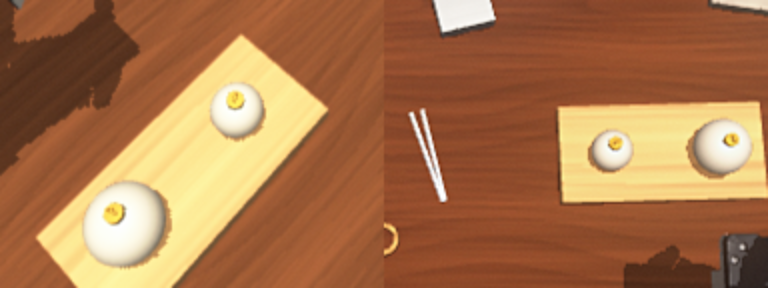

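Both baubles sit in their own pockets. The large one is at scene (352,141) and top (183,399), the small one at scene (294,198) and top (185,344). Both measure at seated height, the plain ball hasn't moved, and the arm is clear.

```bash
python3 -c "
from plant import *
print(job_done())"
```

```text
the job is handed in; nothing more can be done
None
```

I set the large bauble in the wide pocket and the small one in the narrow pocket, left the uncapped ball on its ring, and handed the job in at about 20 s; the hand-in gave no verdict, but the last camera check showed both seated and centred to within about 2 mm.

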